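Seat a block in the drill jig and spin its wing nut down

ROBOT

A 7-joint arm with a two-finger parallel gripper is mounted at the origin on the work surface; the furniture and walls round the work are solid. World frame = base frame: x ahead of the robot, y to its left, z up, the work surface at z = 0. Lengths are in m, angles in rad, forces in N, time in s.
With the tool pointing down it reaches from about 0.4 to 0.9 m from the base axis. Payload 5.6 kg.
Tool frame: the origin (TCP) lies midway between the tips of the shut fingers; the grasp point (between the pads) lies 19 mm behind it; z points along the fingers, y is the line along which they close (so a half turn about z gives the same grasp; the last joint's range is limited). The gripper opens to 92 mm and grips with 3 to 60 N. Pads are 20 mm wide; open, the fingers measure 128 mm over their backs; the gripper's body (75 mm by 189 mm) begins 69 mm behind the grasp point.
Start: joints at [-1.184, 0.468, -0.012, 1.603, 0.006, 1.071, -0.056], TCP at [0.271, 0.591, 0.215] pointing down, gripper open.
Joint ranges: [-2.53, 2.53], [-0.31, 2.02], [-1.57, 1.55], [0.28, 2.44], [-1.29, 4.43], [0.15, 1.84], [-2.92, 2.92]. Speed limits (rad/s): [2.57, 2.57, 3.14, 3.14, 3.14, 3.14, 3.14].

INTERFACE

Orientations are given as a 3x3 rotation matrix whose columns are the frame's x, y, z axes.
In Python, from station import env, effector, solver, viewer, workorder, search_frame, tip_of gives the robot as it stands. Calls block until the motion is done:
- env.reach(position, orientation): joint-space move of the TCP to a pose.
- env.movel(position, frame=None, rate=0.15): straight line of the TCP; frame=None keeps the orientation; rate is the mean speed in m/s.
- env.goto_joints(angles): joint-space move.
- effector.release() and effector.grasp(squeeze=None): open the fingers fully, or close them until they stop; squeeze is the grip in N (None keeps the last).
- env.pause(seconds).
- solver.inverse_kinematics(position, orientation): joint angles nearest the present ones, or None.
- env.sense(): the state.
- viewer.read_camera(name): name is "scene" or "side" or "wrist"; returns (picture, depth): 420x560x3 uint8, red, green, blue; 420x560 float32, m along the optical axis (not along the pixel's ray), 0 where there is no reading.
- viewer.camera_info(name): a dict with "intrinsics" (3x3 intrinsics, pixels), "dist_coeffs" ([k1, k2, p1, p2, k3] as OpenCV has them; the pictures are not rectified), "eye" and "rotation" of the camera in the world; the wrist camera has in their place "T_tool_cam" (4x4, takes a point from camera to tool coordinates, whose origin is the TCP and whose axes are the flange's). Camera axes: x right, y up, looking along -z (the intrinsics and any distortion apply to the point x, -y, -z); pixel columns grow to the right and rows downward; lengths in m; the calibration is good to about 2 mm. A picture is of the moment at which its call begins: read the wrist's pose just before it. camera_info takes no time and is no camera call.
A pose or a line that the arm cannot do raises env.PlanningError and nothing moves.
- workorder.finish_job(): hands the job in; it is judged then, once.
Trained networks look in the newest picture that a camera, given by its name, has taken for a name from the list of things; names that differ only in an ending like _2 or _b are one class to them, and where a whole thing is asked for, a point or a joint stands for the part that bears it (a point fixed in the world has none). Each returns a list of dicts, best first, with "score" (0 to 1); they miss things now and then, are a little off and sometimes report something else, mostly with a low value. They report only what shows in the picture. A call takes as long as a camera call. They do not tell look-alikes from the thing itself.
- search_frame(camera, name): "at" ([x, y, z] in m, in world coordinates, good to about 4 mm: the middle of the surface that is visible of it).
- tip_of(camera, name): "at" ([x, y, z] in m, in world coordinates, good to about 4 mm: a listed point, or the origin of a listed thing).
The state is a dict: "t": time; "joint_positions": joint angles; "joint_velocities": joint speeds; "tau": joint torques, N m; "ee_pos": TCP position; "tcp_rot": TCP orientation; "wrist_force": force on the tool from outside, world axes, zero at the start; "moment": the same for the moment, N m; "gripper_width": finger opening in m; "grasp_force": force on a finger pad.
Only numpy, scipy, OpenCV 4.12 (cv2) and the standard library are available. Lean on these libraries where they do the work, as an engineer would, in place of code of your own. Each camera call takes 0.05 s, during which the arm holds its last target. There are 200 camera calls.

TASK

Get the pale wooden block on the drill jig ready for drilling: push it gently with the fingertips until its long side lies flush against the long fence and its end is up against the end stop. Then, with repeated light fingertip strokes on its wings, turn the wing nut clockwise (seen from above) until the clamp bar presses firmly on the block, and leave it clamped. Never lift the block off the board, and leave the other things on the bench where they are.

Things in the scene. Friction and masses are not known exactly. Their poses are not given: they have to be found in the camera images.
- drill_jig: Drill jig screwed to the bench: a grey-faced board 190 x 205 x 12 mm with fence, stop and strap clamp. Origin on the bench under the board; this frame is called J: z up, +x away from the robot (to within 0.25 rad), +y to the left. In J the board covers x -105..+85 and y -115..+90 mm; its top is at z 12 mm. A guide pin for the bar's heel at (72, 5) mm reaches z 54 mm.
- home (a point): Point on the board, J (-20, 5, 12) mm, axes as J: the block is home when its origin lies here and its sides are parallel to J, either way round (within about 3 mm and 0.05 rad).
- fence_face (a point): Middle of the long wooden fence's face, J (10, -25, 19) mm, axes as J. The face looks to -x (towards the robot) and runs along y for 170 mm; the fence is 20 mm thick, its top at z 26 mm, lower than the block's (34 mm).
- stop_face (a point): Middle of the wooden end stop's face, J (-22, 50, 19) mm, axes as J. The face looks to -y (to the right) and is 44 mm long along x; top at z 26 mm.
- block: The loose workpiece, a pale wooden block 60 (its x) x 90 (its y) x 22 mm (z), 0.05 to 0.1 kg; origin at the centre of its underside. Starts flat on the board in front of the fence, its centre 17 to 30 mm short of home in J x and 20 to 45 mm in J y, turned by up to 0.2 rad from J, partly below the bar's nose. Slides with about 0.5 N of push.
- clamp_bar: Aluminium strap 8 mm thick, 26 mm wide, with a drill bush (4 mm proud) in its nose; held by the wing nut over fence and block. Axes as J; runs along x at J y 5 mm, from the nose at x -24 to the heel at 85 mm. Moves only up and down with the nut, through a rubber bush. Starts with its underside 2 to 4.5 mm above the block's top; on the block it presses 8 N per further mm of nut travel.
- wing_nut (a joint): Turn of the wing nut, rad; grows clockwise seen from above; starts at 0 to 3.1. The nut descends 0.8 mm per rad (5 mm a turn). The bar meets the block at about 5.6 rad, presses firmly (over 8 N) from about 7 rad; more does no harm, up to the end of the thread at 14 rad. It turns with 0.05 N m (about 2 N at the wings), does not run on, and stays where it is left.
- nut_washer: The 23 mm washer under the wing nut, with all that hangs on it (wing nut and clamp bar); origin on the stud's axis, 20 mm below nut_center. Moves up and down with the nut.
- nut_center (a point): On the nut's axis at mid height of the wings: J (50, 5) mm, z 78 mm at joint value 0, descending with the nut. Its x axis points to wing_tip. Two upright round wings half a turn apart, each 5 mm thick, 22 mm high, from the hub (radius 10 mm) out to radius 33 mm. The space round the wings is free; the bar's top is 25 to 32 mm below this point.
- wing_tip (a point): Outermost point of one wing, 33 mm from the axis, at mid height. At joint value 0 it lies on J's +x side of the axis; it goes round clockwise as the joint grows.
- stud_top (a point): Top of the fixed threaded stud, 9 mm thick, on which the nut runs: J (50, 5, 94) mm, 5 mm above the wings' tops at joint value 0, 12 mm above them at 9 rad.
- spare_block: bystander: dark brown offcut 50 x 90 x 18 mm lying right of the jig; leave alone
- pencil: bystander: flat orange carpenter's pencil, 157 mm, lying left of the jig; leave alone
- tape_measure: bystander: tape measure 42 x 81 x 66 mm standing at the back, left of the jig; leave alone
- jar: bystander: screw jar with blue lid, 62 mm wide, 90 mm high, at the right edge; leave alone
- driver: bystander: red-handled screwdriver, 211 mm, lying to the left; leave alone
- red_offcut: bystander: reddish offcut 40 x 100 x 30 mm lying to the left; leave alone
- sander: bystander: brown sanding block 67 x 112 x 26 mm lying at the right edge; leave alone
Not all that is in view belongs to the job. What is shaped like the block but turquoise is not meant.

How it is judged:
By the outcome, as a careful person would: the job done as asked, in the order asked, and still so for the second after the job is handed in, with the robot touching nothing.
It also fails if it takes over 72 s, if anything falls off the work surface, if the arm or the gripper's body presses on something with over 40 N, if the wrist force passes 120 N, or if a joint passes its speed limit or range.

## Working session

There is one attempt and no reset: what is moved stays moved. The work goes in short steps, each a Python script; the robot and the scene stay as the last script left them, time stands still between calls to the robot, and variables do not carry over. Pictures are saved under pics/ and viewed, at most 10 in all, crops included, and the job is handed in when it is done.

```bash
ls; mkdir -p pics
python3 - <<'E'
from station import env, effector, solver, viewer, workorder, search_frame, tip_of
import cv2
ims=[]
for c in ["scene","side"]:
    p,d=viewer.read_camera(c); cv2.imwrite(f"pics/{c}0.png",p[:,:,::-1])
    i=viewer.camera_info(c); print(c,i["eye"],i["intrinsics"][0][0],i["dist_coeffs"])
    for n in ["drill_jig","block","home","fence_face","stop_face","nut_center","wing_tip","stud_top","clamp_bar","nut_washer"]:
        print(n,[(round(r["score"],2),[round(float(v),4) for v in r["at"]]) for r in tip_of(c,n)[:3]])
print(env.sense()["t"])
E
```

```text
pics
scene [-0.13841218 -0.7452641   0.79378681] 444.03852530577234 [-0.1287437  0.         0.         0.         0.       ]
drill_jig [(0.71, [0.5219, -0.0286, 0.0])]
block [(0.92, [0.4178, 0.1946, 0.0007]), (0.77, [0.4776, -0.0536, 0.0105]), (0.48, [0.4988, 0.0256, 0.0191])]
home [(0.6, [0.5041, -0.0172, 0.0105])]
fence_face [(0.96, [0.5236, -0.051, 0.0114]), (0.61, [0.4377, 0.4341, -0.0007])]
stop_face [(0.89, [0.4968, 0.0282, 0.0171]), (0.66, [0.5195, -0.0265, -0.0003])]
nut_center [(0.52, [0.5734, -0.0232, 0.0767])]
wing_tip [(0.69, [0.6034, -0.0312, 0.08])]
stud_top [(0.58, [0.5242, 0.0944, -0.0041])]
clamp_bar [(0.56, [0.5189, -0.0241, 0.0002])]
nut_washer [(0.65, [0.5675, -0.0231, 0.0596]), (0.34, [0.5196, -0.0242, 0.0001])]
side [0.53843391 1.1323694  0.85071741] 469.9623710192175 [-0.14751202  0.          0.          0.          0.        ]
drill_jig [(0.81, [0.52, -0.0225, 0.0016])]
block [(0.73, [0.4179, 0.2005, -0.0002]), (0.72, [0.474, -0.0521, 0.0092])]
home [(0.96, [0.5028, -0.016, 0.007])]
fence_face [(0.72, [0.5259, -0.0543, 0.0189])]
stop_face [(0.71, [0.5013, 0.0224, 0.0192])]
nut_center [(0.63, [0.5725, -0.024, 0.0747])]
wing_tip [(0.71, [0.6027, -0.0323, 0.0808]), (0.56, [0.4284, -0.1883, -0.0033]), (0.37, [0.5703, -0.0222, 0.0971])]
stud_top [(0.9, [0.5712, -0.0229, 0.0955])]
clamp_bar [(0.47, [0.5203, -0.0301, -0.0038])]
nut_washer [(0.58, [0.5686, -0.0246, 0.0537])]
1.1
```

Run:
```python
from station import env, effector, solver, viewer, workorder, search_frame, tip_of
import cv2, numpy as np
print(np.round(env.sense()["tcp_rot"],3).tolist())
print(np.round(viewer.camera_info("wrist")["T_tool_cam"],3).tolist())
y=-0.09
R=np.array([[np.cos(y),np.sin(y),0],[np.sin(y),-np.cos(y),0],[0,0,-1]])
for yy in (y,y+np.pi,y+np.pi/2,y-np.pi/2):
    R=np.array([[np.cos(yy),np.sin(yy),0],[np.sin(yy),-np.cos(yy),0],[0,0,-1]])
    for p in ([0.47,-.02,.25],[.48,-.08,.03],[.57,-.02,.08]):
        q=solver.inverse_kinematics(p,R); print(round(yy,2),p,None if q is None else np.round(q,2).tolist())
```

```text
[[-0.909, 0.417, -0.0], [0.417, 0.909, 0.0], [0.0, 0.0, -1.0]]
[[-0.0, 0.97, 0.243, 0.069], [1.0, 0.0, -0.0, -0.001], [-0.0, 0.243, -0.97, -0.17], [0.0, 0.0, 0.0, 1.0]]
-0.09 [0.47, -0.02, 0.25] [-0.77, 0.13, 0.82, 2.03, -0.11, 1.03, -1.56]
-0.09 [0.48, -0.08, 0.03] [-0.44, 0.57, 0.67, 2.15, -0.62, 0.62, -0.99]
-0.09 [0.57, -0.02, 0.08] [-0.53, 0.58, 0.66, 1.93, -0.5, 0.79, -1.25]
3.05 [0.47, -0.02, 0.25] [-0.46, 0.11, 0.47, 2.01, -0.06, 1.03, 1.52]
3.05 [0.48, -0.08, 0.03] [-0.12, 0.49, 0.26, 2.13, -0.24, 0.54, 1.8]
3.05 [0.57, -0.02, 0.08] [-0.2, 0.51, 0.23, 1.91, -0.17, 0.74, 1.6]
1.48 [0.47, -0.02, 0.25] [-0.6, 0.12, 0.62, 2.02, -0.08, 1.03, -0.03]
1.48 [0.48, -0.08, 0.03] [-0.25, 0.51, 0.42, 2.14, -0.38, 0.56, 0.36]
1.48 [0.57, -0.02, 0.08] [-0.43, 0.55, 0.52, 1.93, -0.39, 0.76, 0.23]
-1.66 [0.47, -0.02, 0.25] [1.04, 0.41, -1.29, 1.93, 0.43, 1.13, 2.63]
-1.66 [0.48, -0.08, 0.03] [-0.83, 1.04, 1.33, 2.17, -1.22, 1.1, -2.05]
-1.66 [0.57, -0.02, 0.08] [0.84, 1.04, -1.33, 1.85, 1.09, 1.23, 2.2]
```

View pics/scene0.png

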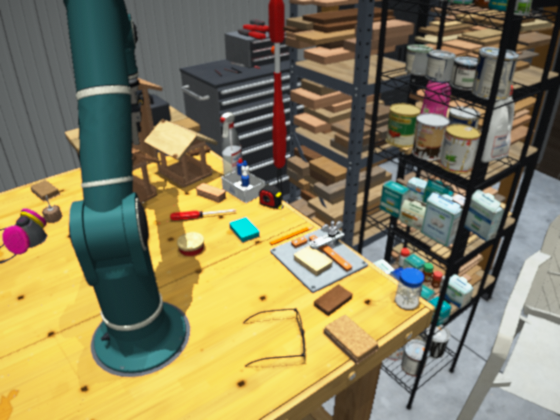

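View pics/side0.png

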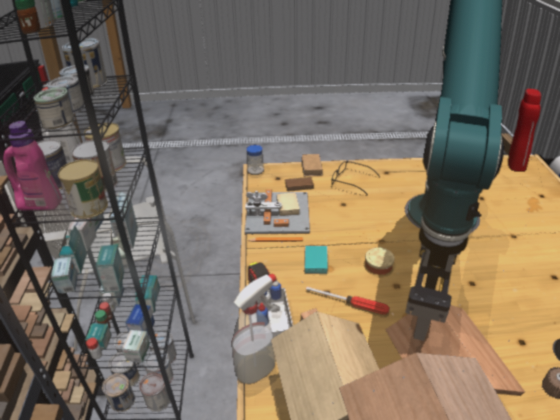

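```bash
cat > h.py <<'E'
from station import env, effector, solver, viewer, workorder, search_frame, tip_of
import numpy as np, cv2
def R(y): return np.array([[np.cos(y),np.sin(y),0],[np.sin(y),-np.cos(y),0],[0,0,-1.]])
def cam(name="wrist"):
    s=env.sense(); p,d=viewer.read_camera(name); i=viewer.camera_info(name)
    if name=="wrist":
        T=np.eye(4); T[:3,:3]=s["tcp_rot"]; T[:3,3]=s["ee_pos"]; T=T@np.array(i["T_tool_cam"])
    else:
        T=np.eye(4); T[:3,:3]=i["rotation"]; T[:3,3]=i["eye"]
    K=np.array(i["intrinsics"]); v,u=np.mgrid[:420,:560]
    n=cv2.undistortPoints(np.stack([u,v],-1).reshape(-1,1,2).astype(float),K,np.array(i["dist_coeffs"])).reshape(420,560,2)
    P=np.stack([n[...,0]*d,-n[...,1]*d,-d],-1)@T[:3,:3].T+T[:3,3]
    P[d<=0]=np.nan
    return p,P
def nets(c,names):
    for n in names: print(n,[(round(r["score"],2),[round(float(v),4) for v in r["at"]]) for r in tip_of(c,n)[:3]])
E
python3 - <<'E'
from h import *
env.reach([0.46,-.025,.22],R(3.05)); effector.grasp(3)
p,P=cam(); cv2.imwrite("pics/w1.png",p[:,:,::-1]); np.save("w1.npy",P); np.save("w1p.npy",p)
nets("wrist",["drill_jig","block","home","fence_face","stop_face","nut_center","wing_tip","stud_top","nut_washer"])
print(env.sense()["t"],env.sense()["gripper_width"])
E
```

```text
drill_jig [(0.64, [0.5196, -0.0263, -0.0007]), (0.33, [0.4994, 0.0206, 0.0154])]
block [(0.79, [0.4746, -0.0567, 0.009]), (0.63, [0.4179, 0.1931, 0.0003])]
home [(0.65, [0.5006, 0.0232, 0.0198]), (0.61, [0.5022, -0.019, 0.0093]), (0.17, [0.4305, -0.1864, 0.0052])]
fence_face [(0.67, [0.5259, -0.0509, 0.0153])]
stop_face []
nut_center []
wing_tip []
stud_top [(0.47, [0.5239, -0.051, 0.0144])]
nut_washer []
5.2417 0.00022394038310912017
```

View pics/w1.png

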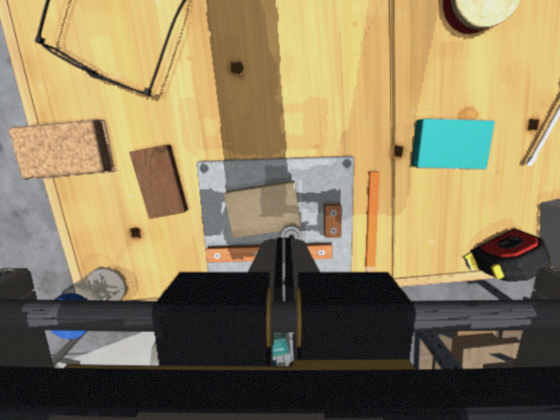

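Run:
```python
from h import *
P=np.load("w1.npy"); p=np.load("w1p.npy").astype(int)
sub=lambda u0,u1,v0,v1:P[v0:v1,u0:u1].reshape(-1,3)
def rect(X):
    r=cv2.minAreaRect((X[:,:2]*1000).astype(np.float32)); return [np.round(a,1) for a in r]
def sel(z0,z1,*b):
    X=sub(*b); return X[(X[:,2]>z0)&(X[:,2]<z1)]
B=sel(.029,.037,215,310,175,250); print("block",len(B),rect(B),np.median(B[:,2]))
F=sel(.020,.031,200,270,240,270); print("fenceL",len(F),rect(F),np.median(F[:,2]))
F2=sel(.020,.031,312,336,240,262); print("fenceR",len(F2),rect(F2))
S=sel(.020,.031,318,348,198,242); print("stop",len(S),rect(S))
A=sel(.006,.016,190,360,150,250); print("board",len(A),rect(A),np.median(A[:,2]))
for r in range(160,270,12): print(r,np.round(P[r,200:360:16,2]*1000).tolist())
```

```text
block 3238 [array([474.7, -53.8]), array([60.3, 90.5]), np.float64(3.7)] 0.03423080553914237
fenceL 760 [array([ 533.3, -100.6]), array([73.1, 20.7]), np.float64(86.9)] 0.026117531732980037
fenceR 309 [array([540.1,  19. ]), array([27.5, 19.7]), np.float64(85.0)]
stop 561 [array([499.3,  35.8]), array([21.4, 44. ]), np.float64(87.0)]
board 8866 [array([475.9, -36.4]), array([206. , 127.9]), np.float64(86.5)] 0.01223826182305171
160 [1.0, 11.0, 11.0, 11.0, 12.0, 13.0, 12.0, 12.0, 12.0, 13.0]
172 [13.0, 13.0, 12.0, 12.0, 12.0, 12.0, 11.0, 12.0, 12.0, 13.0]
184 [12.0, 11.0, 12.0, 13.0, 13.0, 33.0, 13.0, 12.0, 13.0, 12.0]
196 [12.0, 12.0, 34.0, 35.0, 35.0, 34.0, 34.0, 12.0, 12.0, 12.0]
208 [0.0, 12.0, 33.0, 35.0, 34.0, 33.0, 35.0, 12.0, 26.0, 12.0]
220 [-1.0, 13.0, 35.0, 34.0, 34.0, 34.0, 35.0, 11.0, 26.0, 13.0]
232 [1.0, 12.0, 34.0, 34.0, 33.0, 13.0, 51.0, 13.0, 28.0, 12.0]
244 [1.0, 11.0, 12.0, 11.0, 231.0, 233.0, 232.0, 22.0, 23.0, 12.0]
256 [1.0, 27.0, 27.0, 25.0, 250.0, 251.0, 251.0, 250.0, 27.0, 13.0]
268 [-1.0, 12.0, 12.0, 12.0, 265.0, 265.0, 266.0, 266.0, 12.0, 13.0]
```

```bash
cat >> h.py <<'E'
Y=-0.057; O=np.array([.5177,-.0254])
RJ=np.array([[np.cos(Y),-np.sin(Y)],[np.sin(Y),np.cos(Y)]])
def J(x,y,z): return np.r_[O+RJ@np.array([x,y])/1000,z/1000]
def toJ(p): return RJ.T@(np.asarray(p)[:2]-O)*1000
def fJ(): f=env.sense()["wrist_force"]; return RJ.T@np.array(f[:2])
def push(start,axis,end,z=20,lim=3.5,over=4,coarse=8):
    """push along J axis to nominal end; final mm steps till the reaction exceeds lim"""
    p=list(start); f0=fJ()
    p[axis]=end-coarse; env.movel(J(*p,z),rate=.04); print("coarse",np.round(fJ()-f0,2))
    while p[axis]<end+over:
        p[axis]+=1; env.movel(J(*p,z),rate=.02); f=fJ()-f0
        if -f[axis]>lim: break
    s=env.sense(); print("end",p,np.round(f,2),np.round(toJ(s["ee_pos"]),1),s["t"])
    p[axis]-=8; env.movel(J(*p,z),rate=.06)
E
python3 - <<'E'
from h import *
yaw=Y+np.pi
env.reach(J(-98,-31,80),R(yaw)); env.movel(J(-98,-31,20),R(yaw),rate=.12)
s=env.sense(); print(np.round(toJ(s["ee_pos"]),1),s["ee_pos"][2],s["wrist_force"],s["t"])
push((-98,-31),0,-60)
env.movel(J(-95,-31,20)); 
env.movel(J(-95,-31,60),rate=.2)
p,P=cam(); cv2.imwrite("pics/w2.png",p[:,:,::-1]); np.save("w2.npy",P)
m=(P[...,2]>.030)&(P[...,2]<.037); X=P[m]; q=(X[:,:2]-O)@RJ*1000
k=(q[:,0]>-80)&(q[:,0]<15)&(q[:,1]>-95)&(q[:,1]<60); print(k.sum(),cv2.minAreaRect(q[k].astype(np.float32)),env.sense()["t"])
E
```

```text
[-97.  -30.9] 0.020716619748377765 [ 0.08069663 -0.82723375  0.35774625] 6.5333
coarse [-0.54  1.38]
end [-59, -31] [-4.08  2.01] [-60.  -30.8] 9.6833
525 ((-4.05061149597168, -31.582260131835938), (24.43669319152832, 16.97762107849121), 0.49523496627807617) 10.7
```

Run:
```python
from h import *
env.movel(J(-60,-108,60),rate=.15); env.movel(J(-20,-108,45),rate=.15); env.movel(J(-20,-108,20),rate=.12)
push((-20,-108),1,-58)
env.movel(J(-20,-75,60),rate=.2); env.movel(J(-95,-75,60),rate=.2)
env.movel(J(-95,5,20),rate=.15)
push((-95,5),0,-60)
env.movel(J(-85,5,60),rate=.2); env.movel(J(-85,5,200),rate=.25)
p,P=cam(); cv2.imwrite("pics/w3.png",p[:,:,::-1]); np.save("w3.npy",P)
m=(P[...,2]>.030)&(P[...,2]<.036); X=P[m]; q=(X[:,:2]-O)@RJ*1000
k=(q[:,0]>-80)&(q[:,0]<15)&(q[:,1]>-95)&(q[:,1]<60); print(k.sum(),cv2.minAreaRect(q[k].astype(np.float32)),env.sense()["t"])
```

```text
coarse [1.56 0.14]
end [-20, -54] [0.6 0.1] [-19.9 -54.1] 16.4083
coarse [-0.7   0.08]
end [-56, 5] [-6.31 -0.49] [-58.1   5. ] 22.15
1215 ((-24.2340145111084, 4.179374694824219), (51.64325714111328, 90.06299591064453), 0.005127551034092903) 23.5667
```

View pics/w3.png

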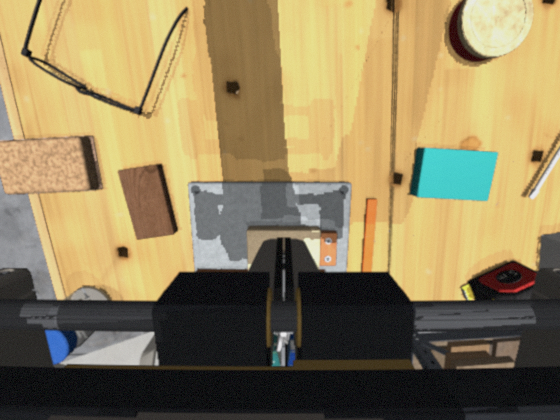

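Run:
```python
from h import *
env.movel(J(-85,-75,60),rate=.3); env.movel(J(-22,-75,50),rate=.3); env.movel(J(-22,-75,20),rate=.15)
push((-22,-75),1,-51,coarse=4,over=8,lim=3)
env.movel(J(-22,-70,60),rate=.25); env.movel(J(-22,-85,160),rate=.3)
p,P=cam(); np.save("w4.npy",P); cv2.imwrite("pics/w4.png",p[:,:,::-1])
m=(P[...,2]>.030)&(P[...,2]<.036); q=(P[m][:,:2]-O)@RJ*1000
k=(q[:,0]>-80)&(q[:,0]<15)&(q[:,1]>-95)&(q[:,1]<60); print(k.sum(),cv2.minAreaRect(q[k].astype(np.float32)),env.sense()["t"])
q=(P[...,:2]-O)@RJ*1000; z=P[...,2]*1000
k=(np.abs(q[...,0]-50)<45)&(np.abs(q[...,1]-5)<45)&(z>62)&(z<100); print(k.sum())
for a in ["scene","side"]:
    p,P=cam(a); q=(P[...,:2]-O)@RJ*1000; z=P[...,2]*1000
    k=(np.hypot(q[...,0]-50,q[...,1]-5)<40)&(z>64)&(z<100); X=q[k]; print(a,k.sum(),X.mean(0) if len(X) else 0,cv2.minAreaRect(X.astype(np.float32)) if len(X)>3 else 0, z[k].max())
    rr=np.hypot(*(X-[50,5]).T); Xf=X[(rr>14)]-[50,5]
    ang=np.arctan2(Xf[:,1],Xf[:,0]); print(.5*np.angle(np.exp(2j*ang).mean()), np.sort(np.round(ang,2))[::max(1,len(ang)//12)])
    v,u=np.where(k); c=p[v.min()-25:v.max()+25,u.min()-30:u.max()+30]; cv2.imwrite(f"pics/nut_{a}.png",cv2.resize(c,None,fx=5,fy=5)[:,:,::-1])
    nets(a,["wing_tip","nut_center"])
print(env.sense()["t"])
```

```text
coarse [-0.14 -0.91]
end [-22, -53] [-0.23 -3.39] [-22.  -53.9] 26.1167
4017 ((-19.846424102783203, 3.9683303833007812), (90.05143737792969, 60.036834716796875), 89.96105194091797) 27.25
127
scene 86 [44.96065832  1.88242953] ((49.550384521484375, -0.5562639236450195), (12.864017486572266, 62.54552459716797), 75.43571472167969) 89.49809659228136
-0.1455601653484569 [-3.14 -3.09 -2.89 -0.4  -0.33 -0.28 -0.23  2.97  3.01  3.07  3.1   3.11]
wing_tip [(0.51, [0.6023, -0.0289, 0.0795])]
nut_center [(0.59, [0.5708, -0.0213, 0.0752])]
side 127 [53.27234655  9.2554503 ] ((55.06726837158203, 11.005802154541016), (16.859468460083008, 61.59481430053711), 76.1652603149414) 93.19063973577846
-0.19774863678523463 [-0.3  -0.12 -0.07 -0.03  0.02  0.03  0.06  2.26  2.67  2.72  2.8   2.83
  2.89]
wing_tip [(0.5, [0.601, -0.0316, 0.0784]), (0.23, [0.5287, -0.0514, 0.0164])]
nut_center [(0.7, [0.5746, -0.0234, 0.0727]), (0.36, [0.6012, -0.0335, 0.0797])]
27.55
```

```bash
cat >> h.py <<'E'
def wing(w,t,z,r=23):  # TCP beside a wing at J angle w, t mm on its ccw side
    c,s=np.cos(w),np.sin(w); return J(50+r*c-t*s,4+r*s+t*c,z)
def stroke(w0,q0,turn,t=15.5,dw=.2):
    """push the wing at J angle w0 (joint value q0) clockwise by turn"""
    zc=lambda q:73-.8*q
    env.reach(wing(w0,t+13,118),R(w0+Y)); env.movel(wing(w0,t+13,zc(q0)),R(w0+Y),rate=.12)
    f0=np.array(env.sense()["wrist_force"]); env.movel(wing(w0,t,zc(q0)),rate=.05)
    n=int(np.ceil(turn/dw)); F=[]; V=[]
    for a in np.linspace(0,turn,n+1)[1:]:
        env.movel(wing(w0-a,t,zc(q0+a)),R(w0-a+Y),rate=.028)
        s=env.sense(); F.append(np.linalg.norm(s["wrist_force"]-f0)); 
    w=w0-turn; print("F",np.round(F,1),"t",s["t"])
    env.movel(wing(w,t+9,zc(q0+turn)),rate=.06); env.movel(wing(w,t+9,118),rate=.2)
def look(tag,save=False):
    for a in ["side","scene"]:
        p,P=cam(a); q=(P[...,:2]-O)@RJ*1000-[50,4]; z=P[...,2]*1000; r=np.hypot(q[...,0],q[...,1])
        k=(r<36)&(r>14)&(z>57)&(z<92); X=q[k]; th=np.linspace(0,np.pi,181)
        d=[np.mean(np.abs(-X[:,0]*np.sin(h)+X[:,1]*np.cos(h))) for h in th]; print(a,k.sum(),"wing line",round(th[int(np.argmin(d))],2),round(min(d),1),end=" ")
        nets(a,["wing_tip","nut_center"])
        if save: v,u=np.where(r<75); c=p[max(0,v.min()):v.max(),u.min():u.max()]; cv2.imwrite(f"pics/{tag}_{a}.png",cv2.resize(c,None,fx=4,fy=4,interpolation=2)[:,:,::-1]); 
    print(env.sense()["t"])
E
python3 - <<'E'
from h import *
env.movel(J(0,-60,160),rate=.3)
stroke(2.94,.2,3.2)
look("n1",True)
E
```

```text
F [2.9 1.8 0.6 1.8 0.8 1.6 1.3 1.1 1.1 1.1 1.7 1.4 1.6 2.  1.9 2.1] t 34.7
side 82 wing line 2.9 6.0 wing_tip [(0.61, [0.54, -0.0071, 0.0762])]
nut_center [(0.67, [0.5717, -0.0243, 0.0717]), (0.5, [0.5265, -0.0486, 0.021])]
scene 87 wing line 2.78 2.2 wing_tip [(0.7, [0.5393, -0.0114, 0.0804])]
nut_center [(0.59, [0.572, -0.0237, 0.0732])]
35.6917
```

Run:
```python
from h import *
stroke(2.85,3.4,3.2)
look("n2")
```

```text
F [0.7 2.1 0.6 1.7 1.5 0.8 1.3 1.5 2.2 2.4 2.7 3.2 2.5 3.1 3.5 2.8] t 44.5583
side 76 wing line 2.71 6.7 wing_tip [(0.57, [0.5986, -0.0407, 0.0722]), (0.32, [0.5009, 0.0259, 0.019])]
nut_center [(0.45, [0.5759, -0.0219, 0.0707]), (0.42, [0.3748, -0.3041, 0.0007]), (0.16, [0.3589, 0.3464, -0.006])]
scene 87 wing line 2.67 2.2 wing_tip [(0.72, [0.5974, -0.0417, 0.0727])]
nut_center [(0.67, [0.5717, -0.0225, 0.0653])]
45.5583
```

```bash
python3 - <<'E'
from h import *
stroke(2.72,6.7,2.4)
env.movel(J(-60,0,220),R(3.085-.6),rate=.3) if False else env.reach(J(-90,5,210),R(Y+np.pi))
look("n3",True)
p,P=cam(); cv2.imwrite("pics/w5.png",p[:,:,::-1])
q=(P[...,:2]-O)@RJ*1000; z=P[...,2]
k=(z>.030)&(z<.036)&(q[...,0]>-80)&(q[...,0]<15)&(q[...,1]>-95)&(q[...,1]<60); print(k.sum(),cv2.minAreaRect(q[k].astype(np.float32)),env.sense()["t"])
E
python3 - <<'E'
import cv2,numpy as np
a=cv2.imread("pics/n3_scene.png");b=cv2.imread("pics/n3_side.png")
cv2.imwrite("pics/c.png",np.hstack([cv2.resize(a,(400,400)),cv2.resize(b,(400,400))]))
E
```

```text
F [2.2 0.8 2.4 2.6 2.  1.5 3.1 4.  4.1 3.6 5.  5.6] t 53.0167
side 73 wing line 0.35 3.3 wing_tip [(0.52, [0.5376, -0.0281, 0.0725])]
nut_center [(0.7, [0.5737, -0.0267, 0.0677])]
scene 55 wing line 0.31 2.6 wing_tip [(0.44, [0.5393, -0.0311, 0.0757])]
nut_center []
55.9167
1082 ((-25.128013610839844, 4.21856689453125), (90.19293975830078, 50.03775405883789), 89.71297454833984) 55.9667
```

View pics/c.png

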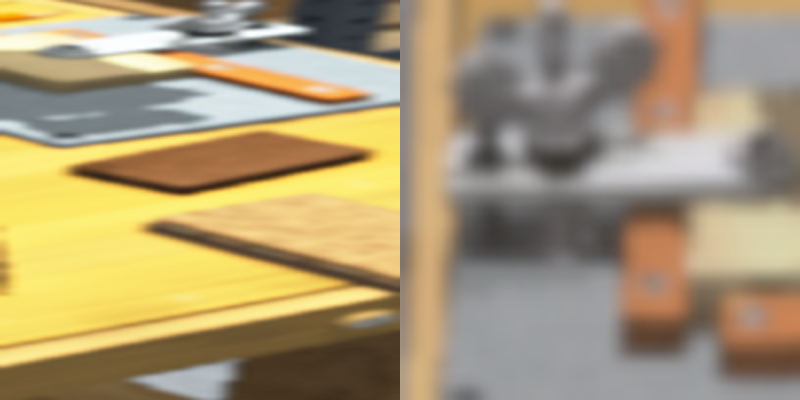

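The side crop shows the bar down on the block. The block sits against the stop (right, 760,300) and the fence, and the wings have turned to about 9.1 rad, so it is clamped.

```bash
python3 -c "
from station import workorder
print(workorder.finish_job())"
```

```text
the job is handed in; nothing more can be done
None
```

The block is flush against the fence and up against the end stop, and the wing nut is turned to about 9.1 rad (firm from about 7), so the bar clamps it; I handed the job in at about 56 s of the 72 s allowed, with no verdict returned.

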